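# Pin the clamp strap in its yoke

## Robot

A 6-joint arm with a two-finger parallel gripper is mounted at the origin on the work surface. World frame = base frame: x ahead of the robot, y to its left, z up, the work surface at z = 0. Lengths are in m, angles in degrees, forces in N, time in s.
With the tool pointing down it reaches from about 0.375 to 0.9 m from the base axis. Payload 3.1 kg.
Tool frame: the origin (TCP) lies at the very end of the fingers, on their centre line; the grasp point (between the pads) lies 19 mm behind it (grasp_offset is the distance from the TCP to the grasp point, in m); z points along the fingers, y is the direction in which the jaws open and shut (so a half turn about z gives the same grasp; the last joint's range is limited). The gripper opens to 87 mm and grips with 3 to 60 N. Pads are 19 mm wide; open, the fingers measure 117 mm over their backs; the gripper's body (75 mm by 190 mm) begins 51 mm behind the grasp point.
Start: joints at [62.481, 30.224, 82.088, -0, 67.689, -10.227], TCP at [0.186, 0.597, 0.223] pointing down, gripper open.
Joint ranges: [-176.69, 176.69], [-43.24, 126.21], [12.49, 139.97], [-82, 262], [0, 151.66], [-163.58, 163.58]. Speed limits (degrees/s): [159.86, 159.86, 180, 180, 180, 180].

## Interface

Orientations are given as a 3x3 rotation matrix whose columns are the frame's x, y, z axes.
In Python, from rig import * gives the robot as it stands. The module is installed in compiled form; this text tells all that it offers.
- The arm moves only by the tool play_rows, never from a script. Its argument "plan" is a list that holds one entry, the list of rows, each a list of 7 numbers: the shift along the world's x, y, z each as a share of 5 cm, from -1 to 1, then the turn, a rotation vector about the world's x, y, z each as a share of pi rad, from -1 to 1, then the gripper's target within -1 to 1 (fully open at 1, half-way at 0, shut at -1). A call has 1 to 12 rows; each row shifts and turns the commanded pose from where the row before left it; what a row does not reach is not made up. A row lasts 1/10 s, in which the tool goes at most 50 mm and 8.59 degrees, less where a joint would pass 70% of its speed; a pose out of reach is approached as far as the arm can. A call with a number of a shift or a turn outside -1 to 1 is refused whole. A call with a gripper value outside its range is refused whole. The fingers move at their own pace and stop on an object; the grip force is fixed at half the most. Time passes only in rows, so rows that do not move let the fingers close. It gives the time, the measured TCP pose, the force and the opening at its end, in the units of the state.
- read_state(): the state, without advancing time (a new reading comes with each control period).
- capture(name): name is "scene" or "top"; returns the picture (384x512x3 uint8, red, green, blue); there is no depth.
- camera_params(name): a dict with "intrinsics" (3x3 intrinsics, pixels), "R" (3x3) and "t" (3): a world point X has camera coordinates R X + t. Camera axes: x right, y down, z forward; pixel columns grow to the right and rows downward; lengths in m; the calibration is good to about 2 mm. A picture is of the moment at which its call begins. camera_params takes no time and is no camera call.
- hand_in(): hands the job in, once; it reports no verdict.
The state is a dict: "time_s": time; "joint_positions": joint angles; "qvel": joint speeds; "tau": joint torques, N m; "position": TCP position; "tcp_rot": TCP orientation; "force": force on the tool from outside, world axes, zero at the start; "moment": the same for the moment, N m; "opening": opening from 0.0 (shut) to 1.0 (fully open).
Only numpy, scipy, OpenCV 4.12 (cv2) and the standard library are available. Lean on these libraries where they do the work, as an engineer would, in place of code of your own. Each camera call takes 0.05 s, during which the arm holds its last target. There are 200 camera calls.

## Task

Take the pin with the yellow knob out of the rack and pass it down through the upper ear of the blue yoke, the eye of the steel strap and the lower ear, lowering it in rather than dropping it, until its flange sits flat on the upper ear; then let go of it. Leave the red and blue pins standing in the rack.

Things in the scene. Friction and masses are not known exactly. Their poses are not given: they have to be found in the camera images.
- pin_yellow: Pin with yellow knob, upright in one of 3 places (80 mm apart, order varies) of a grey rack 72 mm high; lifts straight out. Origin: on its axis, underside of flange; z up. Above: flange 46 mm dia., 5 thick; round knob 26 dia. from 5 to 45 mm, grip at about 32. Below: steel shank 14 dia., 54 long, last 13 mm tapered to a 6 mm nose. 0.11 to 0.22 kg.
- pin_red: Wrong pin, red knob; stays in the rack. Flange and knob as the yellow pin's, but the shank is 26 mm thick, 54 mm long. Origin on its axis at the underside of its flange, z up.
- pin_blue: Wrong pin, blue knob; stays in the rack. Flange and knob as the yellow pin's, but the shank is only 28 mm long. Origin on its axis at the underside of its flange, z up.
- clamp_yoke: Fixed blue yoke on a steel base. Origin: on the table under the vertical axis of its 22 mm holes; x along the steel strap to its post 135 mm off (62 high), z up. Ears 64 mm wide: upper z 58 to 70 mm, hole countersunk to 36; lower 28 to 38. Strap's eye between, z 41 to 55, hole 26, swings up to 3 mm aside; the nose pushes it in line. Pin home: its origin at z = 70.
Not all that is in view belongs to the job. What is shaped like the pin_yellow but turquoise is not meant.

How it is judged (in metres and radians):
On the way:
1. the yellow pin, still held by the fingers, is in the upper ear's hole (its flange less than 25 mm above the ear) (z of pin_yellow in the frame of clamp_yoke below 0.095 m and horizontal distance between pin_yellow and clamp_yoke below 0.015 m and contact force between the fingers and pin_yellow above 1 N), for 0.1 s.
At the end, for the whole second after the job is handed in: The yellow pin stands through both ears and the eye: its flange rests on the upper ear (origin within 6 mm of 70 mm above the yoke's origin), within 12 mm of the bore's axis, within 10 degrees of upright, at rest and released (z of pin_yellow in the frame of clamp_yoke between 0.064 and 0.076 m and horizontal distance between pin_yellow and clamp_yoke below 0.012 m and angle between pin_yellow's own z axis and vertical below 0.17 rad and linear speed of pin_yellow below 0.02 m/s); the robot touches nothing.
It fails at once if the red pin is moved more than 30 mm (distance of pin_red from where it was at the start of the episode above 0.03 m).
It fails at once if the blue pin is moved more than 30 mm (distance of pin_blue from where it was at the start of the episode above 0.03 m).
It also fails if it takes over 40 s, if anything falls off the work surface, if the arm or the gripper's body presses on something with over 40 N, if the wrist force passes 120 N, or if a joint passes its speed limit or range.

## Working session

There is one attempt and no reset: what is moved stays moved. The work goes in short steps, Python scripts to look and compute and a tool call to move; the robot and the scene stay as the last step left them, time stands still between calls to the robot, and variables do not carry over. Pictures are saved under pics/ and viewed, about 8 in all and at most 12, crops included, and the job is handed in when it is done.

Besides the shell and the picture viewer there is one more tool, called after "Request:" by a JSON object that holds its "api" and its "payload". play_rows: Moves the arm, as the interface text tells. Its arguments: {"type":"object","properties":{"plan":{"type":"array"}},"required":["plan"]}

```bash
mkdir -p pics; python3 - <<'E'
from rig import *
import cv2,numpy as np
np.set_printoptions(precision=4,suppress=True)
for n in("scene","top"):
    cv2.imwrite(f"pics/{n}0.png",cv2.resize(capture(n)[:,:,::-1],(800,600),interpolation=cv2.INTER_CUBIC))
    p=camera_params(n);print(n,p)
s=read_state();print(s["time_s"],s["position"],s["tcp_rot"],s["opening"],s["force"])
E
```

```text
scene {'intrinsics': array([[408.9133,   0.    , 255.065 ],
       [  0.    , 408.9133, 194.0352],
       [  0.    ,   0.    ,   1.    ]]), 'R': array([[ 0.5876,  0.809 ,  0.0157],
       [ 0.5334, -0.3727, -0.7593],
       [-0.6084,  0.4545, -0.6506]]), 't': array([-0.2716, -0.1999,  1.3192])}
top {'intrinsics': array([[464.4891,   0.    , 258.1476],
       [  0.    , 464.4891, 190.0707],
       [  0.    ,   0.    ,   1.    ]]), 'R': array([[ 0.0222, -0.9997, -0.0029],
       [-0.9781, -0.0211, -0.2069],
       [ 0.2068,  0.0075, -0.9784]]), 't': array([-0.0406,  0.4767,  0.8808])}
0.1 [0.1854 0.5961 0.2216] [[-0.9548  0.2973 -0.001 ]
 [ 0.2973  0.9548 -0.0018]
 [ 0.0004 -0.002  -1.    ]] 0.9979989964930234 [0.1072 0.4369 0.5802]
```

View pics/scene0.png

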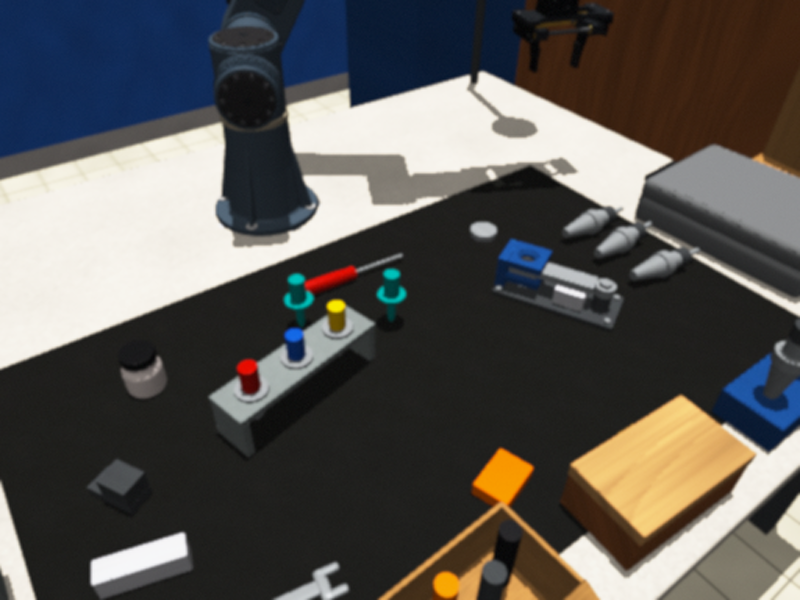

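View pics/top0.png

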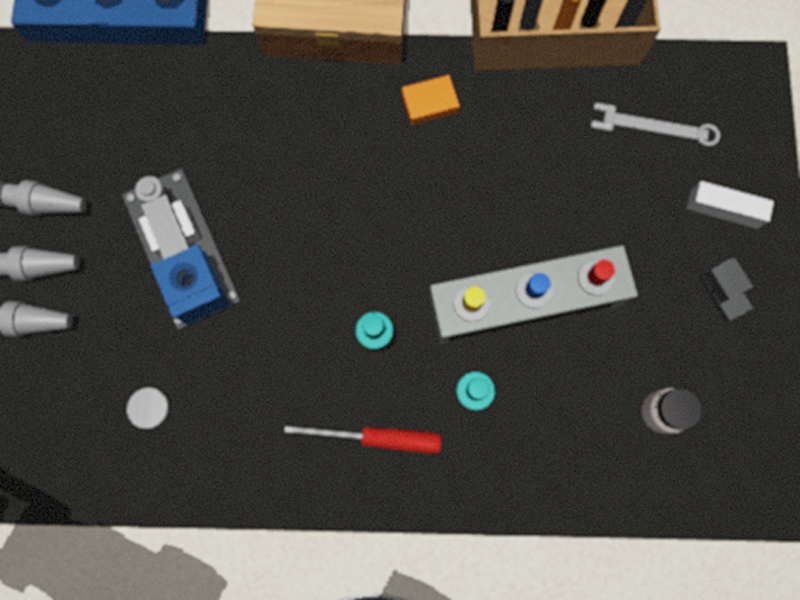

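Both pictures show the scene. In top, the rack lies at about (435–635, 250–335), with knobs at yellow (474,297), blue (538,284) and red (602,270). The yoke hole is at (185,277) and its post at (148,187).

Candidates for the wanted pin, in top pixels: turquoise (375,330), turquoise (476,390), red (602,270), blue (538,284), yellow (474,297). I choose yellow, the one in the rack at (474,297). Next I'll check it in a close crop, together with the yoke.

```bash
python3 - <<'E'
from rig import *
import cv2,numpy as np
t=capture("top")[:,:,::-1];s=capture("scene")[:,:,::-1]
cv2.imwrite("pics/t.png",t);cv2.imwrite("pics/s.png",s)
def crop(im,x,y):   # 66x50 px -> 400x300 (scale 6)
    return cv2.resize(im[y:y+50,x:x+66],(396,300),interpolation=cv2.INTER_CUBIC)
a=np.hstack([crop(t,280,165),crop(t,85,150)]);b=np.hstack([crop(s,190,180),crop(s,310,148)])
cv2.imwrite("pics/crop1.png",np.vstack([a,b]))
E
```

```text
(no output)
```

View pics/crop1.png

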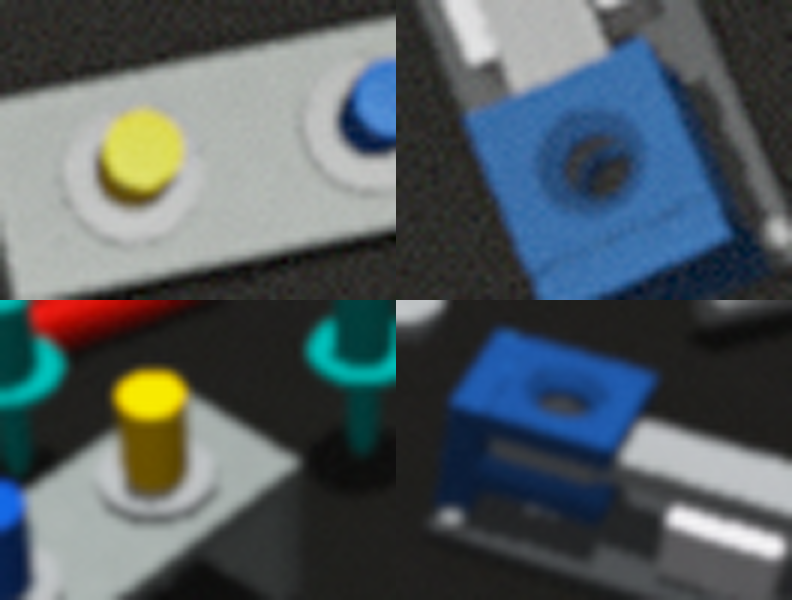

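The crop confirms the choice. The yellow knob sits on a light flange in the rack's end place, with its top at crop pixel (143,150) in top and (151,94) in scene. The countersunk hole rim is at about (195,162) in top and (171,94) in scene. The turquoise pins stand outside the rack.

```bash
cat > h.py <<'E'
from rig import *
import numpy as np
from scipy.optimize import least_squares
np.set_printoptions(precision=4,suppress=True)
def plane(cam,u,v,z):
    p=camera_params(cam);d=p["R"].T@np.linalg.solve(p["intrinsics"],[u,v,1]);c=-p["R"].T@p["t"]
    return c+d*(z-c[2])/d[2]
def proj(cam,X):
    p=camera_params(cam);q=p["intrinsics"]@(p["R"]@np.asarray(X)+p["t"]);return q[:2]/q[2]
def tri(a,b):
    return least_squares(lambda X:np.r_[proj("top",X)-a,proj("scene",X)-b],[.5,0,.1]).x
def px(x,y,x0,y0,k=6): return np.array([x0+(x+.5)/k-.5,y0+(y+.5)/k-.5])
E
python3 - <<'E'
from h import *
kt,ks=px(143,150,280,165),px(151,94,190,180)
print("knobtop",plane("top",*kt,.117),plane("scene",*ks,.117),tri(kt,ks))
print("flange",plane("top",*px(132,178,280,165),.077))
yt,ys=px(195,162,85,150),px(171,94,310,148)
print("yoke",plane("top",*yt,.07),plane("scene",*ys,.07),tri(yt,ys))
print("bore58",plane("top",*px(204,166,85,150),.058))
f=lambda x,y:px(x,y,0,0,800/512)
print("post",plane("top",*f(148,186),.062))
print("blue,red",plane("top",*f(539,284),.117),plane("top",*f(603,270),.117))
print("turq",plane("top",*f(374,326),.1),plane("top",*f(477,388),.1))
# ear corners, jar
print([plane("top",*px(x,y,85,150),.07) for x,y in((70,117),(249,38),(337,238))])
E
```

```text
knobtop [ 0.466  -0.1146  0.117 ] [ 0.4657 -0.1154  0.117 ] [ 0.4658 -0.1149  0.1169]
flange [ 0.4652 -0.1148  0.077 ]
yoke [0.4943 0.2486 0.07  ] [0.4942 0.2478 0.07  ] [0.4942 0.2484 0.0699]
bore58 [0.4958 0.2493 0.058 ]
post [0.6164 0.3076 0.062 ]
blue,red [ 0.4829 -0.1915  0.117 ] [ 0.5017 -0.2683  0.117 ]
turq [0.4308 0.0043 0.1   ] [ 0.3593 -0.1195  0.1   ]
[array([0.5087, 0.2911, 0.07  ]), array([0.537 , 0.2342, 0.07  ]), array([0.4698, 0.1999, 0.07  ])]
```

Request:
{"api": "play_rows", "payload": {"plan": [[[0.47,-0.69,0,0,0,-0.033,1],[0.47,-0.69,0,0,0,-0.033,1],[0.47,-0.69,0,0,0,-0.033,1],[0.47,-0.69,0,0,0,-0.033,1],[0.47,-0.69,0,0,0,-0.033,1],[0.47,-0.69,0,0,0,-0.033,1],[0.47,-0.69,0,0,0,-0.033,1],[0.47,-0.69,0,0,0,-0.033,1],[0.47,-0.69,0,0,0,-0.033,1],[0.47,-0.69,0,0,0,-0.033,1]]]}}

```text
time_s: 1.2
position: [0.4214, 0.2502, 0.2226]
tcp_rot: [[-0.226, 0.974, 0.0], [0.974, 0.226, 0.0], [0.0, 0.0, -1.0]]
force: [-0.0, 0.6, 0.6]
opening: 1.0
```

Request:
{"api": "play_rows", "payload": {"plan": [[[0.09,-0.73,0,0,0,0,1],[0.09,-0.73,0,0,0,0,1],[0.09,-0.73,0,0,0,0,1],[0.09,-0.73,0,0,0,0,1],[0.09,-0.73,0,0,0,0,1],[0.09,-0.73,0,0,0,0,1],[0.09,-0.73,0,0,0,0,1],[0.09,-0.73,0,0,0,0,1],[0.09,-0.73,0,0,0,0,1],[0.09,-0.73,0,0,0,0,1],[0,0,0,0,0,0,1],[0,0,0,0,0,0,1]]]}}

```text
time_s: 2.4
position: [0.4654, -0.1137, 0.2223]
tcp_rot: [[-0.228, 0.974, -0.001], [0.974, 0.228, 0.001], [0.001, -0.001, -1.0]]
force: [-0.4, 1.0, 0.7]
opening: 0.999
```

Request:
{"api": "play_rows", "payload": {"plan": [[[0,-0.024,-0.6,0,0,0,1],[0,0,-0.6,0,0,0,1],[0,0,-0.6,0,0,0,1],[0,0,-0.5,0,0,0,1],[0,0,-0.3,0,0,0,1],[0,0,-0.14,0,0,0,1],[0,0,0,0,0,0,1],[0,0,0,0,0,0,1]]]}}

```text
time_s: 3.2
position: [0.4661, -0.114, 0.0861]
tcp_rot: [[-0.231, 0.973, 0.001], [0.973, 0.231, -0.0], [-0.0, 0.001, -1.0]]
force: [0.2, 0.1, 0.6]
opening: 0.998
```

Request:
{"api": "play_rows", "payload": {"plan": [[[0,0,0,0,0,0,-1],[0,0,0,0,0,0,-1],[0,0,0,0,0,0,-1],[0,0,0,0,0,0,-1],[0,0,0,0,0,0,-1],[0,0,0,0,0,0,-1],[0,0,0,0,0,0,-1],[0,0,0,0,0,0,-1],[0,0,0,0,0,0,-1],[0,0,0,0,0,0,-1]]]}}

```text
time_s: 4.2
position: [0.4656, -0.1144, 0.0855]
tcp_rot: [[-0.23, 0.973, -0.0], [0.973, 0.23, 0.0], [0.0, -0.0, -1.0]]
force: [-1.0, -0.5, -0.0]
opening: 0.292
```

The opening is 0.292, about 25 mm, which matches the knob. Now I'll lift it straight up.

Request:
{"api": "play_rows", "payload": {"plan": [[[0,0,0.2,0,0,0,-1],[0,0,0.3,0,0,0,-1],[0,0,0.3,0,0,0,-1],[0,0,0.3,0,0,0,-1],[0,0,0.3,0,0,0,-1],[0,0,0.3,0,0,0,-1],[0,0,0.3,0,0,0,-1],[0,0,0.2,0,0,0,-1],[0,0,0.2,0,0,0,-1],[0,0,0,0,0,0,-1]]]}}

```text
time_s: 5.2
position: [0.4664, -0.1148, 0.2068]
tcp_rot: [[-0.23, 0.973, 0.002], [0.973, 0.23, -0.001], [-0.002, 0.002, -1.0]]
force: [0.3, 0.7, -2.0]
opening: 0.293
```

```bash
python3 - <<'E'
from h import *
import cv2
t=capture("top")[:,:,::-1];s=capture("scene")[:,:,::-1]
c=lambda im,x,y:cv2.resize(im[y:y+120,x:x+100],(400,480),interpolation=cv2.INTER_CUBIC)
cv2.imwrite("pics/lift.png",np.hstack([c(t,260,110),c(s,180,120)]))
print(read_state()["force"],read_state()["opening"],proj("scene",[.466,-.115,.19]))
E
```

```text
[-0.2776  0.3989 -2.5095] 0.2898780334257194 [213.3125 168.9752]
```

View pics/lift.png

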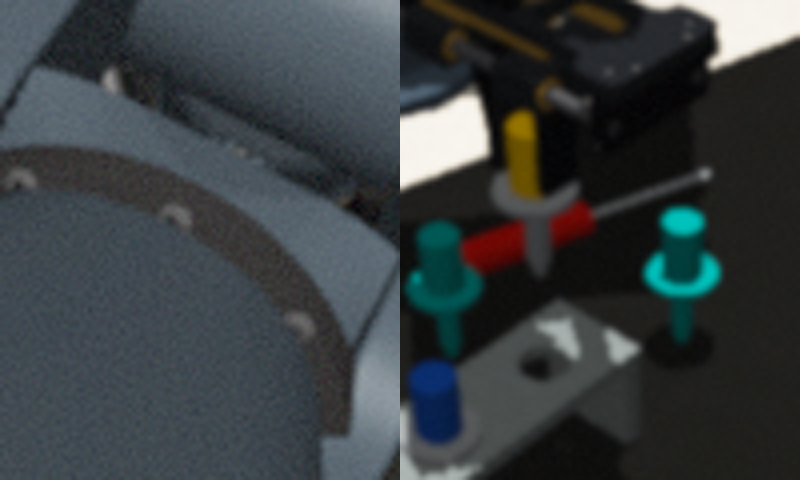

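The picture shows the slim-shanked yellow-knob pin clear of the rack, with its flange at about (536,195) and nose at about (542,277) in the right half. The blue pin is still in place, and its knob top is at about (436,370). I'll check position and tilt numerically.

```bash
python3 - <<'E'
from h import *
fl=px(136,192,180,120,4);no=px(142,277,180,120,4)
print("meas",fl,no)
for z in(.188,.193,.196): print(z,proj("scene",[.4664,-.1148,z+.005]),proj("scene",[.4664,-.1148,z-.054]))
E
```

```text
meas [213.625 167.625] [215.125 188.875]
0.188 [213.4217 167.8939] [214.7832 189.4562]
0.193 [213.3007 165.9776] [214.6724 187.7008]
0.196 [213.2276 164.8207] [214.6055 186.6414]
```

Request:
{"api": "play_rows", "payload": {"plan": [[[0.02,0.3,0,0,0,0,-1],[0.05,0.6,0,0,0,0,-1],[0.06,0.7,0,0,0,0,-1],[0.06,0.75,0,0,0,0,-1],[0.06,0.75,0,0,0,0,-1],[0.06,0.75,0,0,0,0,-1],[0.06,0.75,0,0,0,0,-1],[0.06,0.75,0,0,0,0,-1],[0.06,0.7,0,0,0,0,-1],[0.05,0.65,0,0,0,0,-1],[0.02,0.4,0,0,0,0,-1],[0.01,0.16,0,0,0,0,-1]]]}}

```text
time_s: 6.5
position: [0.4929, 0.2512, 0.2046]
tcp_rot: [[-0.233, 0.972, -0.002], [0.972, 0.233, 0.0], [0.001, -0.002, -1.0]]
force: [0.2, 0.1, -2.0]
opening: 0.293
```

Request:
{"api": "play_rows", "payload": {"plan": [[[0,0,-0.3,0,0,0,-1],[0,0,-0.4,0,0,0,-1],[0,0,-0.3,0,0,0,-1],[0,0,0,0,0,0,-1],[0,0,0,0,0,0,-1]]]}}

```text
time_s: 7.0
position: [0.4938, 0.2482, 0.1552]
tcp_rot: [[-0.23, 0.973, -0.001], [0.973, 0.23, -0.0], [-0.0, -0.002, -1.0]]
force: [-0.4, 0.1, -1.2]
opening: 0.29
```

```bash
python3 - <<'E'
from h import *
import cv2
s=capture("scene")[:,:,::-1];t=capture("top")[:,:,::-1]
c=lambda im,x,y:cv2.resize(im[y:y+100,x:x+66],(396,600),interpolation=cv2.INTER_CUBIC)
cv2.imwrite("pics/over.png",np.hstack([c(s,305,100),c(t,85,110)]))
for i in range(1):
  r=read_state();print(r["time_s"],r["force"],r["opening"],r["position"])
p=r["position"]
for z in(.014,.018): print(proj("scene",p-[0,0,z-.005]),proj("scene",p-[0,0,z+.054]))
E
```

```text
7.1 [-0.0678  0.2604 -1.1467] 0.29011578620834994 [0.4947 0.2485 0.1562]
[342.9433 138.5869] [339.4497 157.6289]
[342.6983 139.9224] [339.2219 158.8708]
```

View pics/over.png

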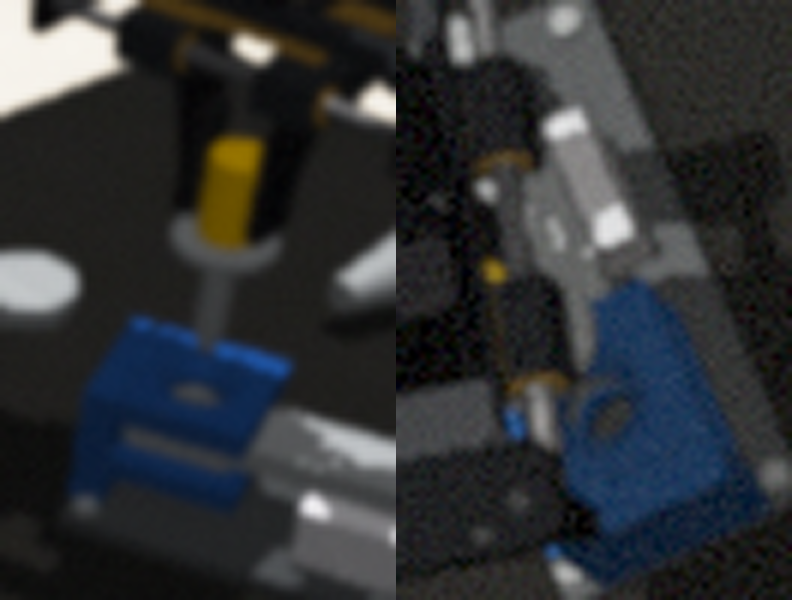

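The scene half shows the pin upright over the yoke. Its flange is at about (226,238) and nose at about (206,347), within 1 px of the projection of the TCP axis. Now I'll lower it gently and watch the force.

Request:
{"api": "play_rows", "payload": {"plan": [[[0,0,-0.12,0,0,0,-1],[0,0,-0.12,0,0,0,-1],[0,0,-0.12,0,0,0,-1],[0,0,-0.12,0,0,0,-1],[0,0,-0.12,0,0,0,-1],[0,0,-0.1,0,0,0,-1],[0,0,0,0,0,0,-1]]]}}

```text
time_s: 7.8
position: [0.4936, 0.2484, 0.1195]
tcp_rot: [[-0.23, 0.973, -0.002], [0.973, 0.23, -0.001], [-0.0, -0.002, -1.0]]
force: [0.1, -0.6, -1.6]
opening: 0.29
```

Request:
{"api": "play_rows", "payload": {"plan": [[[0,0,-0.08,0,0,0,-1],[0,0,-0.08,0,0,0,-1],[0,0,-0.08,0,0,0,-1],[0,0,-0.08,0,0,0,-1],[0,0,-0.08,0,0,0,-1],[0,0,0,0,0,0,-1]]]}}

```text
time_s: 8.4
position: [0.4938, 0.2484, 0.0999]
tcp_rot: [[-0.23, 0.973, -0.001], [0.973, 0.23, -0.0], [-0.0, -0.001, -1.0]]
force: [-1.2, 0.1, -1.2]
opening: 0.287
```

Request:
{"api": "play_rows", "payload": {"plan": [[[0,0,-0.06,0,0,0,-1],[0,0,-0.06,0,0,0,-1],[0,0,-0.06,0,0,0,-1],[0,0,-0.04,0,0,0,-1],[0,0,0,0,0,0,-1]]]}}

```text
time_s: 8.9
position: [0.494, 0.2485, 0.0892]
tcp_rot: [[-0.23, 0.973, -0.001], [0.973, 0.23, -0.0], [-0.0, -0.001, -1.0]]
force: [0.2, 0.4, -1.5]
opening: 0.288
```

Request:
{"api": "play_rows", "payload": {"plan": [[[0,0,-0.03,0,0,0,-1],[0,0,-0.03,0,0,0,-1],[0,0,0,0,0,0,-1]]]}}

```text
time_s: 9.2
position: [0.4941, 0.2485, 0.0864]
tcp_rot: [[-0.23, 0.973, -0.0], [0.973, 0.23, -0.0], [0.0, -0.0, -1.0]]
force: [0.0, 0.1, -1.3]
opening: 0.292
```

Request:
{"api": "play_rows", "payload": {"plan": [[[0,0,-0.03,0,0,0,-1],[0,0,0,0,0,0,-1]]]}}

```text
time_s: 9.4
position: [0.4941, 0.2485, 0.0849]
tcp_rot: [[-0.23, 0.973, -0.0], [0.973, 0.23, -0.0], [0.0, -0.0, -1.0]]
force: [0.6, -0.7, -1.7]
opening: 0.289
```

No contact yet, so I'll keep going down in 1 mm steps.

Request:
{"api": "play_rows", "payload": {"plan": [[[0,0,-0.03,0,0,0,-1],[0,0,0,0,0,0,-1]]]}}

```text
time_s: 9.6
position: [0.4943, 0.2486, 0.0835]
tcp_rot: [[-0.23, 0.973, 0.0], [0.973, 0.23, 0.0], [0.0, 0.0, -1.0]]
force: [-0.9, 0.1, -2.2]
opening: 0.295
```

Request:
{"api": "play_rows", "payload": {"plan": [[[0,0,-0.02,0,0,0,-1],[0,0,0,0,0,0,-1]]]}}

```text
time_s: 9.8
position: [0.4943, 0.2486, 0.0835]
tcp_rot: [[-0.23, 0.973, 0.0], [0.973, 0.23, 0.0], [-0.0, 0.0, -1.0]]
force: [-1.8, -0.6, 4.9]
opening: 0.289
```

The vertical force rises from −2 to +5 N at TCP z 0.0835. That equals 70 mm plus the 13.5 mm grip offset from the rack, so the flange is seated. Release and rise.

Request:
{"api": "play_rows", "payload": {"plan": [[[0,0,0,0,0,0,1],[0,0,0,0,0,0,1],[0,0,0,0,0,0,1],[0,0,0,0,0,0,1],[0,0,0,0,0,0,1],[0,0,0,0,0,0,1],[0,0,0,0,0,0,1],[0,0,0,0,0,0,1]]]}}

```text
time_s: 10.6
position: [0.4942, 0.2485, 0.0825]
tcp_rot: [[-0.23, 0.973, -0.0], [0.973, 0.23, -0.0], [-0.0, -0.0, -1.0]]
force: [0.2, -0.1, -0.2]
opening: 0.932
```

Request:
{"api": "play_rows", "payload": {"plan": [[[0,0,0.2,0,0,0,1],[0,0,0.4,0,0,0,1],[0,0,0.6,0,0,0,1],[0,0,0.6,0,0,0,1],[0,0,0.6,0,0,0,1],[-0.1,-0.6,0.3,0,0,0,1],[-0.1,-0.7,0,0,0,0,1],[-0.1,-0.7,0,0,0,0,1],[-0.1,-0.7,0,0,0,0,1],[0,-0.4,0,0,0,0,1],[0,0,0,0,0,0,1],[0,0,0,0,0,0,1]]]}}

```text
time_s: 11.8
position: [0.4744, 0.0935, 0.2182]
tcp_rot: [[-0.229, 0.973, 0.001], [0.973, 0.229, 0.0], [0.0, 0.001, -1.0]]
force: [-0.3, 0.4, -0.1]
opening: 1.003
```

```bash
python3 - <<'E'
from h import *
import cv2
s=capture("scene")[:,:,::-1];t=capture("top")[:,:,::-1]
c=lambda im,x,y:cv2.resize(im[y:y+50,x:x+66],(396,300),interpolation=cv2.INTER_CUBIC)
full=cv2.resize(s,(396,297))
a=np.hstack([c(s,310,135),c(t,85,150)]);b=np.hstack([full,cv2.resize(t,(396,297))])
cv2.imwrite("pics/end.png",np.vstack([a,b]))
r=read_state();print(r["time_s"],r["force"],r["opening"],r["position"])
for z in(.115,.075): print(z,6*(proj("scene",[.4945,.2485,z])-[310,135]),6*(proj("top",[.4945,.2485,z])-[85,150]))
E
```

```text
11.9 [ 0.1241 -0.2892  0.0198] 1.0023902522305403 [0.4743 0.0943 0.2179]
0.115 [185.5809  84.7523] [149.604  125.1525]
0.075 [171.7748 160.0658] [188.1402 155.4016]
```

View pics/end.png

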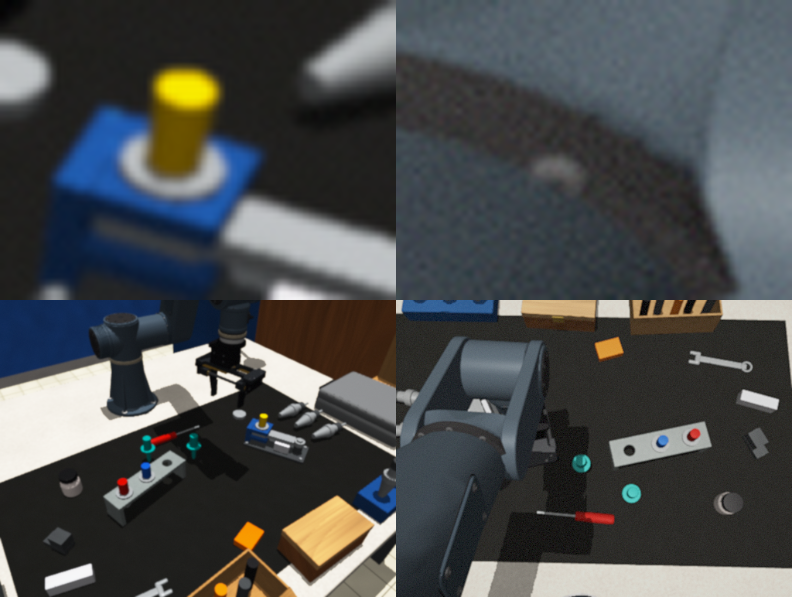

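The flange lies flat on the upper ear at about (174,162), against a predicted (172,160). The knob top is at (185,89), against a predicted (186,85). The red and blue pins still stand in the rack and the gripper is clear.

```bash
python3 -c "
from rig import *
print(hand_in())"
```

```text
the job is handed in; nothing more can be done
None
```

The yellow pin is home in the yoke: I lifted it from the rack, lowered it in small steps through the upper ear, eye and lower ear, and released it. I handed the job in at about 12 s; no verdict was reported.

- **Seating:** The force on the tool along z rose from about −2 N to +5 N at TCP height 83.5 mm. That puts the flange at about 70 mm, using the grip height taken in the rack.
- **Last picture (scene camera):** The flange lies flat on the upper ear and the knob is upright, both within 1 pixel of where a seated pin should appear. The red and blue pins still stand in the rack, and the open gripper is well clear.
- **Disagreement:** While the pin was held, the picture put it 3 to 4 mm lower in the grip than the rack height implied. The contact height later agreed with the rack value.
- **Not checked:** The top camera could not confirm the end state because the arm blocked its view of the yoke.

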